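# Close up the doll painter's chest

### The arm

A 7-joint arm with a two-finger parallel gripper is mounted at the origin on the work surface. World frame = base frame: x ahead of the robot, y to its left, z up, the work surface at z = 0. Lengths are in m, angles in rad, forces in N, time in s.
With the tool pointing down it reaches from about 0.425 to 0.875 m from the base axis. Payload 4.7 kg.
Tool frame: the origin (TCP) lies between the finger pads; the fingertips stand 14 mm ahead of it and the grasp point (between the pads) lies 5 mm behind it; z points along the fingers, y is the line along which they close (so a half turn about z gives the same grasp; the last joint's range is limited). The gripper opens to 87 mm and grips with 3 to 60 N. Pads are 19 mm wide; open, the fingers measure 117 mm over their backs; the gripper's body (75 mm by 190 mm) begins 51 mm behind the grasp point.
Start: joints at [1.306, 0.321, -0.07, 1.45, 0.023, 1.371, -0.057], TCP at [0.179, -0.625, 0.237] pointing down, gripper open.
Joint ranges: [-2.86, 2.86], [-0.3, 2.09], [-1.38, 1.24], [0.06, 2.45], [-1.56, 4.7], [0.09, 2.05], [-2.69, 2.69]. Speed limits (rad/s): [2.57, 2.57, 3.14, 3.14, 3.14, 3.14, 3.14].

### API

Orientations are given as a rotation vector (axis times angle).
In Python, from bench import ctrl gives the robot as it stands.
- The arm moves only by the tool step_arm, never from a script. Its argument "commands" is a list of rows, each an object with "travel": the shift along the tool's x, y, z in m, a list of three; "turn": the turn, a rotation vector about the tool's x, y, z in degrees, a list of three. A call has 1 to 5 rows; each row is the pose to reach, as a shift and turn from the pose commanded when the call began, along the tool's axes at that moment; what a row does not reach only later rows make up. A row lasts 1/10 s, in which the tool goes at most 50 mm and 8.59 degrees, less where a joint would pass 70% of its speed; a pose out of reach is approached as far as the arm can. A call with a gripper value outside its range is refused whole. "gripper" is the opening, from 0 (shut) to 1 (fully open), set as the call begins (left out, the last holds). The fingers move at their own pace and stop on an object; "force" is the grip in N (left out, the last holds). Time passes only in rows, so rows that repeat a pose let the fingers close. It gives the time, the measured TCP pose, the force, the opening and the grip force at its end, in the units of the state.
- ctrl.get_state(): the state, without advancing time (a new reading comes with each control period).
- ctrl.get_image(name): name is "side" or "top" or "wrist"; returns the picture (400x640x3 uint8, red, green, blue); there is no depth.
- ctrl.camera_model(name): a dict with "fx", "fy", "cx", "cy" (pixels), "k1" (the pictures are not rectified: a ray, as slopes to the right and down, at radius r is drawn at 1 + k1 r^2 times it, then the intrinsics apply), "R" (3x3) and "t" (3): a world point X has camera coordinates R X + t; the wrist camera has in their place "T_tool_cam" (4x4, takes a point from camera to tool coordinates, whose origin is the TCP and whose axes are the flange's). Camera axes: x right, y down, z forward; pixel columns grow to the right and rows downward; lengths in m; the calibration is good to about 2 mm. A picture is of the moment at which its call begins: read the wrist's pose just before it. camera_model takes no time and is no camera call.
- ctrl.close_job(): hands the job in; it is judged then, once.
The state is a dict: "time": time; "joint_positions": joint angles; "qd": joint speeds; "joint_torque": joint torques, N m; "position": TCP position; "tool_rot": TCP orientation; "ft_force": force on the tool from outside, world axes, zero at the start; "torque": the same for the moment, N m; "grip_width": opening from 0.0 (shut) to 1.0 (fully open); "grip_force": force on a finger pad.
Only numpy, scipy, OpenCV 4.12 (cv2) and the standard library are available. Lean on these libraries where they do the work, as an engineer would, in place of code of your own. Each camera call takes 0.05 s, during which the arm holds its last target. There are 200 camera calls.

### The job

Close up the wooden paint chest for the night: push the open drawer fully home, gently, so that the freshly painted dolls inside stay standing, and push the raised lid down until it is fully shut, without slamming it or bearing down hard on the chest. Push from the outside with the fingertips: do not grip or lift anything, reach into the drawer, touch the wet dolls or take the lid from underneath, and leave the tubes, mug, jars and other things where they are.

Things in the scene. Friction and masses are not known exactly. Their poses are not given: they have to be found in the camera images.
- chest: Beech paint chest with brass corners, fixed (pressing it with over 70 N counts as shoving it): 180 mm deep (its x), 300 mm wide (y), rim 125 mm high, 135 mm with the lid shut. Origin: centre of its underside, on the bench. Its -x side, roughly towards the robot, is the front with the drawer; +z up. Under the lid is an open tube tray, 34 mm deep.
- chest_drawer (a joint): How far the drawer stands open, m: 0 shut, 0.055 to 0.080 at the start, limit 0.13. It slides along the chest's x (opens to the chest's -x, shuts to +x), runs with about 1 to 2 N of friction, has no spring and stays where it is left.
- drawer_face (a point): On the drawer front's outer face, mid-width, 50 mm above the bench; moves with the drawer; 102 mm before the chest's origin when shut (the front stands 12 mm proud). Axes as the chest's. The front: flat upright board 296 mm wide, 12 mm thick, from 4 to 82 mm above the bench, no knob; a dip 60 mm wide amid its upper edge goes down to 70 mm.
- drawer_floor (a point): On the drawer's inner floor, where the dolls stand: when shut 15 mm above the chest's origin; moves with the drawer. Axes as the chest's. The drawer's inside (plywood floor, 30 mm high sides and back, and the inner face of the front, 12 mm behind its outer face) must not be touched.
- chest_lid (a joint): Opening angle of the lid, rad: 0 shut, flat on the rim; 1.0 to 1.3 at the start (leaning over the chest, towards its front), limit 1.75. It turns about the chest's y axis through lid_hinge. Stiff friction hinges hold it at any angle, even nearly shut: push it all the way, with about 1 to 4 N at its free edge.
- lid_hinge (a point): Point on the lid's hinge axis, half-way along the back rim: 90 mm behind (chest's +x) the chest's origin, 125 mm above the bench. Fixed to the chest. The plywood-lined underside of the lid must not be touched.
- lid_edge (a point): Middle of the lid's free edge on its outer face: 186 mm from the hinge axis along the lid, 10 mm off its underside; moves with the lid. Its +z is the outer face's normal, -x points from hinge to free edge; when shut these are the chest's axes. The lid: flat board, 186 mm by 300 mm (y), 10 mm thick, underside in the plane of the hinge axis.
- doll0: Freshly painted wooden doll with a red shirt and brown hair, standing loose in the drawer, not far behind its front. 58 mm tall, 22 mm wide torso (38 mm over the arms), feet 20 mm deep, 16 to 28 g. Origin: centre between its feet on the drawer floor; z up. Topples if the drawer is jerked (harmless below about 0.06 m/s).
- doll1: Freshly painted wooden doll with a blue shirt and yellow hair, standing loose in the drawer, not far behind its front. 58 mm tall, 22 mm wide torso (38 mm over the arms), feet 20 mm deep, 16 to 28 g. Origin: centre between its feet on the drawer floor; z up. Topples if the drawer is jerked (harmless below about 0.06 m/s).
- doll2: Freshly painted wooden doll with a green shirt and black hair, standing loose in the drawer, not far behind its front. 58 mm tall, 22 mm wide torso (38 mm over the arms), feet 20 mm deep, 16 to 28 g. Origin: centre between its feet on the drawer floor; z up. Topples if the drawer is jerked (harmless below about 0.06 m/s).
- tube_red: A bystander, to be left where it is. Origin at the centre of its underside. Paint tube with a red band, 95 mm long, 25 mm wide, 18 mm high, lying in the tray under the lid, below the rim.
- tube_orange: A bystander, to be left where it is. Origin at the centre of its underside. Paint tube with an orange band, same size, lying in the tray under the lid, below the rim.
- tube_blue: A bystander, to be left where it is. Origin at the centre of its underside. Paint tube with a blue band, same size, lying on the bench, beside the open drawer (at the chest's -y).
- tube_yellow: A bystander, to be left where it is. Origin at the centre of its underside. Paint tube with a yellow band, same size, lying on the bench, beside the open drawer (at the chest's +y).
- brush_mug: A bystander, to be left where it is. Origin at the centre of its underside. Brown pottery mug, 82 mm across, 98 mm high, with brushes to about 215 mm high, beside the chest.
- paint_pot: A bystander, to be left where it is. Origin at the centre of its underside. Small round dark blue pot of red paint, 64 mm across, 36 mm high, beside the chest.
- cream_jar: A bystander, to be left where it is. Origin at the centre of its underside. White jar with a blue lid, 78 mm across, 48 mm high, on the bench, off to the robot's right.
- doll_plain: A bystander, to be left where it is. Origin at the centre of its underside. Unpainted wooden doll lying on the bench, off to the robot's left, 58 mm long, 38 mm wide, 22 mm high.

How it is judged:
By the outcome, as a careful person would: the job done as asked, in the order asked, and still so for the second after the job is handed in, with the robot touching nothing.
It also fails if it takes over 58 s, if anything falls off the work surface, if the arm or the gripper's body presses on something with over 40 N, if the wrist force passes 120 N, or if a joint passes its speed limit or range.

## Working session

There is one attempt and no reset: what is moved stays moved. The work goes in short steps, Python scripts to look and compute and a tool call to move; the robot and the scene stay as the last step left them, time stands still between calls to the robot, and variables do not carry over. Pictures are saved under pics/ and viewed, at most 10 in all, crops included, and the job is handed in when it is done.

Besides the shell and the picture viewer there is one more tool, called as name(argument=value, ...), one argument or row to a line, values as JSON. step_arm: Moves the arm, as the interface text tells. Its arguments: {"type":"object","properties":{"commands":{"type":"array"},"gripper":{"type":"number"},"force":{"type":"number"}},"required":["commands"]}

```bash
mkdir -p pics; ls; python3 - <<'E'
from bench import ctrl
import cv2,numpy as np
s=ctrl.get_state();print(s)
a=ctrl.get_image("side");b=ctrl.get_image("top")
cv2.imwrite("pics/side0.png",a[:,:,::-1]);cv2.imwrite("pics/top0.png",b[:,:,::-1])
for n in("side","top"):print(ctrl.camera_model(n))
E
```

```text
pics
{'time': 0.0, 'joint_positions': array([ 1.30611299,  0.32178399, -0.07006891,  1.45168527,  0.0226306 ,
        1.37076882, -0.05688924]), 'qd': array([-0.00139982,  0.00100118,  0.00022576,  0.00101621, -0.00160991,
       -0.00085652,  0.00042177]), 'joint_torque': array([-5.38191744e-04, -4.91286349e+01, -4.04133406e-01, -3.12525237e+01,
       -6.38177013e-02,  4.37792810e-02,  1.85533945e-04]), 'position': array([ 0.17866139, -0.62442177,  0.23548154]), 'tool_rot': array([-3.10931404e+00, -4.36293292e-01,  6.11129806e-04]), 'ft_force': array([-0.15728129, -0.2617945 , -0.18829197]), 'torque': array([-0.01655355, -0.02557183,  0.00636273]), 'grip_force': 0.0, 'grip_width': 0.9998245210924134}
{'fx': 514.1353268608333, 'fy': 514.1353268608333, 'cx': 324.61491812566805, 'cy': 204.32822571977462, 'k1': 0.042622203233796514, 'R': array([[-0.90941456, -0.41548265, -0.01842097],
       [-0.24105459,  0.56268266, -0.79074706],
       [ 0.33890684, -0.71467642, -0.6118658 ]]), 't': array([0.5170676 , 0.22321715, 1.50584923])}
{'fx': 419.55925345720755, 'fy': 419.55925345720755, 'cx': 319.0566254011785, 'cy': 200.12179986914654, 'k1': -0.006791568021650417, 'R': array([[ 0.02279167, -0.99960837,  0.01623735],
       [-0.99686165, -0.02395466, -0.07545216],
       [ 0.07581157, -0.01446672, -0.99701721]]), 't': array([-0.02828556,  0.56340016,  1.68428857])}
```

View pics/side0.png

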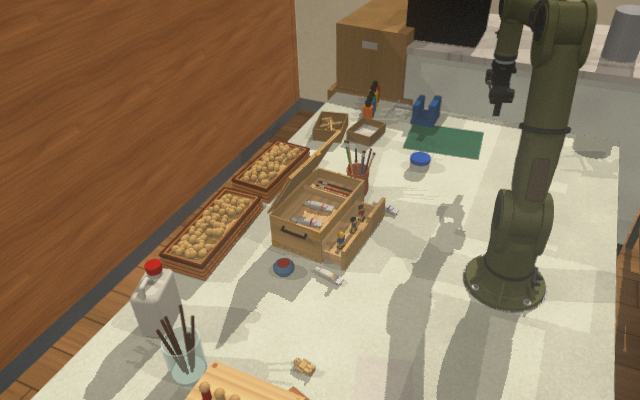

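View pics/top0.png

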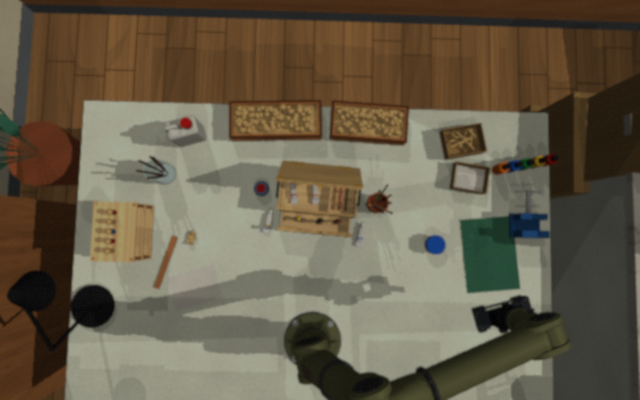

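The side view shows the chest around (320,210), lid raised, drawer open toward the robot at (350,235). In the top view the chest is at (318,200), the mug at (378,202) and the arm clear of it at (510,315). I'll enlarge the chest in both.

```bash
python3 - <<'E'
import cv2
a=cv2.imread("pics/side0.png")[130:290,255:415];b=cv2.imread("pics/top0.png")[150:250,245:405]
cv2.imwrite("pics/sc.png",cv2.resize(a,(0,0),fx=3.75,fy=3.75,interpolation=cv2.INTER_CUBIC))
cv2.imwrite("pics/tc.png",cv2.resize(b,(0,0),fx=5,fy=5,interpolation=cv2.INTER_CUBIC))
E
```

```text
(no output)
```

View pics/sc.png

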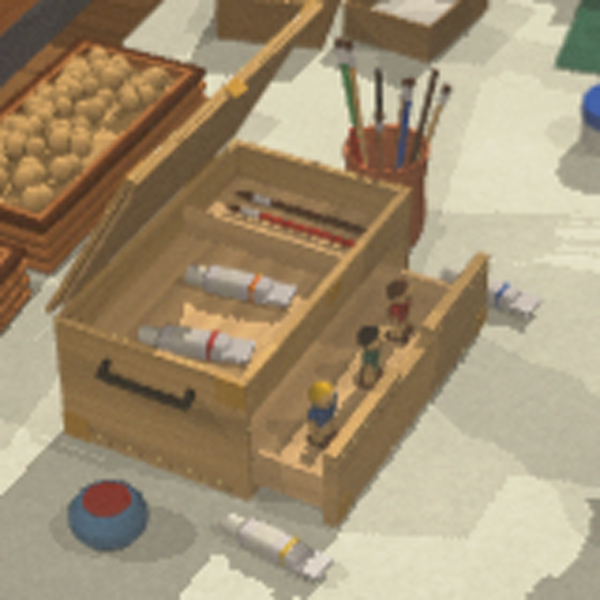

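View pics/tc.png

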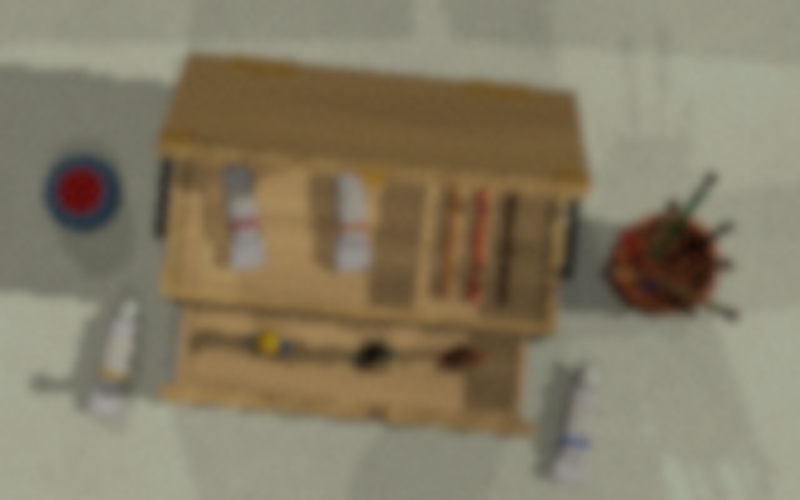

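The crops show the chest rotated slightly. In the side crop the rim corners are at (245,385), (62,318), (412,188) and (238,145), and the drawer front runs from (337,450) to (487,255). In the top crop the lid's free edge runs (160,145)-(588,188), the rim front (165,297)-(553,330) and the drawer front (165,400)-(532,432).

```bash
cat > h.py <<'E'
import numpy as np,cv2
from bench import ctrl
def ray(n,px):
    m=ctrl.camera_model(n);d=(np.array(px,float)-[m['cx'],m['cy']])/m['fx'];p=d.copy()
    for _ in range(20):p=d/(1+m['k1']*(p@p))
    return -m['R'].T@m['t'],m['R'].T@np.r_[p,1]
def plane(n,px,z):
    o,d=ray(n,px);return o+d*(z-o[2])/d[2]
def tri(p1,p2):
    o,d=ray("side",p1);q,e=ray("top",p2)
    s=np.linalg.lstsq(np.c_[d,-e],q-o,rcond=None)[0]
    a,b=o+d*s[0],q+e*s[1];return (a+b)/2,np.linalg.norm(a-b)
S=lambda x,y:(x/3.75+255-.37,y/3.75+130-.37)
T=lambda x,y:(x/5+245-.4,y/5+150-.4)
E
python3 - <<'E'
from h import *
np.set_printoptions(precision=4,suppress=True)
for n,p in dict(fl=(245,385),bl=(62,318),fr=(412,188),br=(238,145)).items():print("side rim",n,plane("side",S(*p),.125))
for n,p in dict(fl=(165,297),fr=(553,330)).items():print("top rim",n,plane("top",T(*p),.125))
for n,p in dict(l=(337,450),r=(487,255)).items():print("side drw",n,plane("side",S(*p),.082))
print("bottom",plane("side",S(330,522),.004))
for n,p in dict(l=(165,402),r=(532,434)).items():print("top drw",n,plane("top",T(*p),.082))
print("tri",tri(S(245,385),T(165,297)),tri(S(412,188),T(553,330)),tri(S(337,450),T(165,402)),tri(S(487,255),T(532,434)))
for n,p in dict(hl=(190,55),hr=(578,92)).items():print("top hinge",n,plane("top",T(*p),.13))
for z in(.28,.3):
  for p in((160,138),(588,180)):print("lid edge",z,plane("top",T(*p),z))
print("mug",plane("top",T(662,262),.098),"brush",plane("top",T(710,180),.21))
E
```

```text
side rim fl [0.5149 0.1446 0.125 ]
side rim bl [0.687  0.1281 0.125 ]
side rim fr [ 0.4915 -0.1554  0.125 ]
side rim br [ 0.6625 -0.1572  0.125 ]
top rim fl [0.5184 0.1434 0.125 ]
top rim fr [ 0.5002 -0.1527  0.125 ]
side drw l [0.4383 0.1416 0.082 ]
side drw r [ 0.4149 -0.143   0.082 ]
bottom [0.4429 0.1441 0.004 ]
top drw l [0.4388 0.1445 0.082 ]
top drw r [ 0.4204 -0.142   0.082 ]
tri (array([0.5172, 0.143 , 0.1231]), np.float64(0.002750403231996367)) (array([ 0.4959, -0.1543,  0.1247]), np.float64(0.009076665721432982)) (array([0.4381, 0.1441, 0.0843]), np.float64(0.0014610156231583478)) (array([ 0.4178, -0.143 ,  0.0812]), np.float64(0.00559002269884533))
top hinge hl [0.704  0.1295 0.13  ]
top hinge hr [ 0.683  -0.1685  0.13  ]
lid edge 0.28 [0.6202 0.1372 0.28  ]
lid edge 0.28 [ 0.5983 -0.1596  0.28  ]
lid edge 0.3 [0.6176 0.1354 0.3   ]
lid edge 0.3 [ 0.596  -0.1572  0.3   ]
mug [ 0.5562 -0.2396  0.098 ] brush [ 0.6084 -0.2566  0.21  ]
```

step_arm(
  commands=[
    {"travel": [0.036, -0.03, 0], "turn": [0, 0, 4]},
    {"travel": [0.072, -0.06, 0], "turn": [0, 0, 8]},
    {"travel": [0.108, -0.09, 0], "turn": [0, 0, 12]},
    {"travel": [0.144, -0.12, 0], "turn": [0, 0, 16]},
    {"travel": [0.18, -0.15, 0], "turn": [0, 0, 20]},
  ],
  gripper=1,
)

```text
time: 0.6
position: [0.3113, -0.4293, 0.2362]
tool_rot: [-3.139, 0.115, 0.001]
ft_force: [1.8, -0.9, 0.1]
grip_width: 1.004
grip_force: 0.0
```

```bash
cat >> h.py <<'E'
from scipy.spatial.transform import Rotation as Rn
np.set_printoptions(precision=4,suppress=True)
C=np.array([.597,-.011,0]);PHI=-.068
RC=Rn.from_euler('z',PHI)
def Rt(tilt): # tool x along chest x, tool z down tilted by tilt deg towards chest +x
    return RC*Rn.from_euler('x',180,degrees=True)*Rn.from_euler('y',tilt,degrees=True)
def go(p,tilt):
    s=ctrl.get_state();R=Rn.from_rotvec(s['tool_rot'])
    print("t",round(s['time'],2),"pos",s['position'],"q",s['joint_positions'],"F",s['ft_force'])
    print("chest frame",RC.inv().apply(s['position']-C),"tip",RC.inv().apply(s['position']+R.apply([0,0,.014])-C))
    print("travel",R.inv().apply(np.array(p)-s['position']),"turn",np.degrees((R.inv()*Rt(tilt)).as_rotvec()))
W=lambda x,y,z:C+RC.apply([x,y,z])
E
python3 -c "
from h import *
go((.38,-.15,.2),20)"
```

```text
t 0.6 pos [ 0.3113 -0.4293  0.2362] q [ 1.0673  0.0755 -0.183   1.7426  0.0143  1.3253 -0.7626] F [ 1.8263 -0.9086  0.144 ]
chest frame [-0.2566 -0.4367  0.2362] tip [-0.2566 -0.4367  0.2222]
travel [ 0.0481 -0.2835  0.0362] turn [ 0.0374 20.0229 -0.2983]
```

step_arm(
  commands=[
    {"travel": [0.015, -0.049, 0.005], "turn": [0, 4, 0]},
    {"travel": [0.03, -0.098, 0.01], "turn": [0, 8, 0]},
    {"travel": [0.045, -0.145, 0.015], "turn": [0, 12, 0]},
    {"travel": [0.06, -0.19, 0.02], "turn": [0, 16, 0]},
    {"travel": [0.07, -0.235, 0.03], "turn": [0, 20, 0]},
  ],
)

```text
time: 1.1
position: [0.3984, -0.2166, 0.2072]
tool_rot: [3.086, -0.11, 0.508]
ft_force: [0.1, -0.4, -0.1]
grip_width: 1.0
grip_force: 0.0
```

```bash
python3 -c "
from h import *
go(W(-.2,0,.10),20)"
```

```text
t 1.1 pos [ 0.3984 -0.2166  0.2072] q [ 0.7983 -0.2947 -0.2017  2.1664 -0.2624  0.9931 -0.9311] F [ 0.083  -0.4439 -0.1244]
chest frame [-0.1842 -0.2186  0.2072] tip [-0.1797 -0.2186  0.1939]
travel [-0.0499 -0.2187  0.096 ] turn [ 0.1084  1.2975 -0.1503]
```

step_arm(
  commands=[
    {"travel": [-0.01, -0.03, 0.03], "turn": [0, 0, 0]},
    {"travel": [-0.02, -0.07, 0.06], "turn": [0, 0, 0]},
    {"travel": [-0.035, -0.11, 0.085], "turn": [0, 0, 0]},
    {"travel": [-0.05, -0.15, 0.097], "turn": [0, 0, 0]},
    {"travel": [-0.05, -0.19, 0.097], "turn": [0, 0, 0]},
  ],
)

```text
time: 1.6
position: [0.404, -0.0273, 0.0883]
tool_rot: [3.092, -0.109, 0.481]
ft_force: [0.1, -0.2, -0.0]
grip_width: 0.998
grip_force: 0.0
```

```bash
python3 -c "
from h import *
go(W(-.2,0,.058),20)
a=ctrl.get_image('side');cv2.imwrite('pics/s1.png',cv2.resize(a[150:290,275:435,::-1],(0,0),fx=4,fy=4,interpolation=cv2.INTER_CUBIC))"
```

```text
t 1.6 pos [ 0.404  -0.0273  0.0883] q [ 0.1778 -0.3002 -0.1765  2.4231 -0.0479  0.7065 -1.609 ] F [ 0.1381 -0.1695 -0.0285]
chest frame [-0.1914 -0.0294  0.0883] tip [-0.1872 -0.0294  0.075 ]
travel [-0.0175 -0.0294  0.0263] turn [ 0.0327  2.3104 -0.1525]
```

View pics/s1.png

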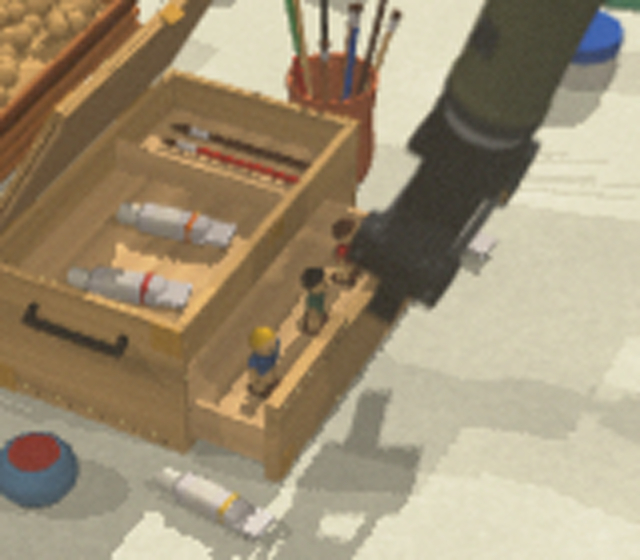

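The side view shows the gripper just in front of the drawer face at about (390,270), with the dolls standing at (262,360), (315,300) and (345,250). I'll centre it, lower it, and reduce the tilt to get off the joint limit.

step_arm(
  commands=[
    {"travel": [-0.001, -0.006, 0.004], "turn": [0, -2, 0]},
    {"travel": [-0.002, -0.012, 0.008], "turn": [0, -4, 0]},
    {"travel": [-0.004, -0.02, 0.014], "turn": [0, -6, 0]},
    {"travel": [-0.006, -0.029, 0.022], "turn": [0, -6, 0]},
    {"travel": [-0.006, -0.029, 0.022], "turn": [0, -6, 0]},
  ],
)

```text
time: 2.15
position: [0.4103, 0.001, 0.0683]
tool_rot: [3.116, -0.106, 0.326]
ft_force: [1.1, -0.4, -0.1]
grip_width: 0.998
grip_force: 0.0
```

```bash
python3 -c "
from h import *
go(W(-.19,0,.0637),12)"
```

```text
t 2.15 pos [0.4103 0.001  0.0683] q [ 0.167  -0.1751 -0.2446  2.3546 -0.0185  0.7509 -1.7047] F [ 1.0872 -0.3982 -0.0997]
chest frame [-0.1871 -0.0007  0.0683] tip [-0.1842 -0.0007  0.0546]
travel [-0.0038 -0.0007  0.0039] turn [-0.0353  0.0666  0.0075]
```

step_arm(
  commands=[
    {"travel": [0.0035, 0, 0.0007], "turn": [0, 0, 0]},
    {"travel": [0.007, 0, 0.0014], "turn": [0, 0, 0]},
    {"travel": [0.0105, 0, 0.0021], "turn": [0, 0, 0]},
    {"travel": [0.014, 0, 0.0028], "turn": [0, 0, 0]},
    {"travel": [0.0175, 0, 0.0035], "turn": [0, 0, 0]},
  ],
)

```text
time: 2.65
position: [0.4289, -0.0013, 0.0695]
tool_rot: [3.115, -0.109, 0.329]
ft_force: [-0.6, -1.5, -1.0]
grip_width: 1.001
grip_force: 0.7
```

step_arm(
  commands=[
    {"travel": [0.0035, 0, 0.0007], "turn": [0, 0.6, 0]},
    {"travel": [0.007, 0, 0.0014], "turn": [0, 1.2, 0]},
    {"travel": [0.0105, 0, 0.0021], "turn": [0, 1.8, 0]},
    {"travel": [0.014, 0, 0.0028], "turn": [0, 2.4, 0]},
    {"travel": [0.0175, 0, 0.0035], "turn": [0, 3, 0]},
  ],
)

```text
time: 3.15
position: [0.4467, -0.0021, 0.0697]
tool_rot: [3.104, -0.108, 0.412]
ft_force: [-2.3, 0.0, -0.5]
grip_width: 1.004
grip_force: 0.7
```

```bash
python3 -c "
from h import *
go(W(-.11,0,.068),20)"
```

```text
t 3.15 pos [ 0.4467 -0.0021  0.0697] q [ 0.1726 -0.1264 -0.2457  2.3226  0.0102  0.6806 -1.7228] F [-2.2767  0.0182 -0.511 ]
chest frame [-0.1506 -0.0013  0.0697] tip [-0.1469 -0.0013  0.0562]
travel [ 0.0387 -0.0014  0.0122] turn [-0.0028  4.8912 -0.0956]
```

step_arm(
  commands=[
    {"travel": [0.0033, 0, 0.001], "turn": [0, 0.8, 0]},
    {"travel": [0.0066, 0, 0.002], "turn": [0, 1.6, 0]},
    {"travel": [0.01, 0, 0.003], "turn": [0, 2.4, 0]},
    {"travel": [0.0133, 0, 0.004], "turn": [0, 3.2, 0]},
    {"travel": [0.0166, 0, 0.005], "turn": [0, 4, 0]},
  ],
)

```text
time: 3.65
position: [0.4641, -0.0033, 0.0692]
tool_rot: [3.085, -0.108, 0.52]
ft_force: [-0.9, -0.8, -0.8]
grip_width: 0.999
grip_force: 0.7
```

```bash
python3 -c "
from h import *
go(W(-.117,0,.068),20)"
```

```text
t 3.65 pos [ 0.4641 -0.0033  0.0692] q [ 0.1752 -0.1277 -0.2511  2.3426  0.0294  0.5926 -1.7413] F [-0.8556 -0.7593 -0.8278]
chest frame [-0.1331 -0.0014  0.0692] tip [-0.1286 -0.0014  0.056 ]
travel [ 0.0149 -0.0014  0.0064] turn [ 0.0005  0.8704 -0.0951]
```

step_arm(
  commands=[
    {"travel": [0.0026, 0, 0.0009], "turn": [0, 0.4, 0]},
    {"travel": [0.0052, 0, 0.0018], "turn": [0, 0.8, 0]},
    {"travel": [0.0078, 0, 0.0027], "turn": [0, 1.2, 0]},
    {"travel": [0.0104, 0, 0.0036], "turn": [0, 1.6, 0]},
    {"travel": [0.012, 0, 0.0041], "turn": [0, 2, 0]},
  ],
)

```text
time: 4.15
position: [0.4769, -0.0042, 0.0693]
tool_rot: [3.075, -0.107, 0.573]
ft_force: [-0.8, 0.5, -0.1]
grip_width: 0.998
grip_force: 0.6
```

step_arm(
  commands=[
    {"travel": [0.001, 0, 0.0003], "turn": [0, 0, 0]},
    {"travel": [0.002, 0, 0.0007], "turn": [0, 0, 0]},
    {"travel": [0.0025, 0, 0.0009], "turn": [0, 0, 0]},
  ],
)

```text
time: 4.45
position: [0.4793, -0.0044, 0.0694]
tool_rot: [3.075, -0.107, 0.572]
ft_force: [-1.6, 0.4, -0.6]
grip_width: 1.001
grip_force: 0.7
```

```bash
python3 -c "
from h import *
go(W(-.117,0,.068),20)"
```

```text
t 4.45 pos [ 0.4793 -0.0044  0.0694] q [ 0.1786 -0.1108 -0.2543  2.3379  0.0481  0.5475 -1.7564] F [-1.5703  0.4326 -0.5921]
chest frame [-0.1179 -0.0014  0.0694] tip [-0.1128 -0.0014  0.0563]
travel [ 0.0003 -0.0014  0.0016] turn [ 0.0017 -1.0728 -0.1009]
```

step_arm(
  commands=[
    {"travel": [0.0008, 0, 0.0003]},
    {"travel": [0.0016, 0, 0.0006]},
    {"travel": [0.002, 0, 0.0008]},
  ],
)

```text
$.commands[0]: bad value
```

step_arm(
  commands=[
    {"travel": [0.0006, 0, 0.0002]},
    {"travel": [0.0012, 0, 0.0005]},
    {"travel": [0.0012, 0, 0.0005]},
  ],
)

```text
$.commands[0]: bad value
```

step_arm(
  commands=[
    {"travel": [0.0008, 0, 0.0003], "turn": [0, 0, 0]},
    {"travel": [0.0016, 0, 0.0006], "turn": [0, 0, 0]},
    {"travel": [0.002, 0, 0.0008], "turn": [0, 0, 0]},
  ],
)

```text
time: 4.75
position: [0.48, -0.0045, 0.0688]
tool_rot: [3.076, -0.108, 0.567]
ft_force: [-8.6, 2.5, 6.2]
grip_width: 1.002
grip_force: 4.6
```

step_arm(
  commands=[
    {"travel": [0.0006, 0, 0.0002], "turn": [0, 0, 0]},
    {"travel": [0.0012, 0, 0.0005], "turn": [0, 0, 0]},
    {"travel": [0.0012, 0, 0.0005], "turn": [0, 0, 0]},
  ],
)

```text
time: 5.05
position: [0.4802, -0.0046, 0.0683]
tool_rot: [3.076, -0.108, 0.563]
ft_force: [-12.8, 2.5, 9.0]
grip_width: 1.002
grip_force: 6.2
```

step_arm(
  commands=[
    {"travel": [-0.01, 0, -0.004], "turn": [0, 0, 0]},
    {"travel": [-0.02, 0, -0.008], "turn": [0, 0, 0]},
    {"travel": [-0.03, 0, -0.015], "turn": [0, 0, 0]},
    {"travel": [-0.035, 0, -0.04], "turn": [0, 0, 0]},
    {"travel": [-0.035, 0, -0.08], "turn": [0, 0, 0]},
  ],
)

```text
time: 5.55
position: [0.4336, -0.0006, 0.1207]
tool_rot: [3.078, -0.109, 0.544]
ft_force: [3.8, 0.1, 5.3]
grip_width: 1.001
grip_force: 0.0
```

```bash
python3 -c "
from h import *
go(W(-.117,0,.068),0)
a=ctrl.get_image('side');b=ctrl.get_image('wrist')
print(ctrl.camera_model('wrist'))
a=cv2.resize(a[130:290,255:415],(0,0),fx=3,fy=3,interpolation=cv2.INTER_CUBIC)
b=cv2.resize(b,(0,0),fx=.5,fy=.5)
o=np.zeros((480,800,3),np.uint8);o[:480,:480]=a;o[:200,480:800]=b
cv2.imwrite('pics/s2.png',o[:,:,::-1])"
```

```text
t 5.55 pos [ 0.4336 -0.0006  0.1207] q [ 0.0766 -0.302  -0.164   2.3626  0.0114  0.7315 -1.7375] F [3.7863 0.1251 5.3187]
chest frame [-0.1637 -0.0007  0.1207] tip [-0.1589 -0.0008  0.1075]
travel [ 0.0258 -0.001   0.0655] turn [  0.1307 -20.0583  -0.1594]
{'fx': 278.05836344030473, 'fy': 278.05836344030473, 'cx': 319.18291464534315, 'cy': 199.8389612022737, 'k1': -0.04409605447310774, 'T_tool_cam': array([[ 0.0002, -0.966 , -0.2584,  0.069 ],
       [ 1.    ,  0.0003, -0.0002,  0.0001],
       [ 0.0003, -0.2584,  0.966 , -0.148 ],
       [ 0.    ,  0.    ,  0.    ,  1.    ]])}
```

View pics/s2.png

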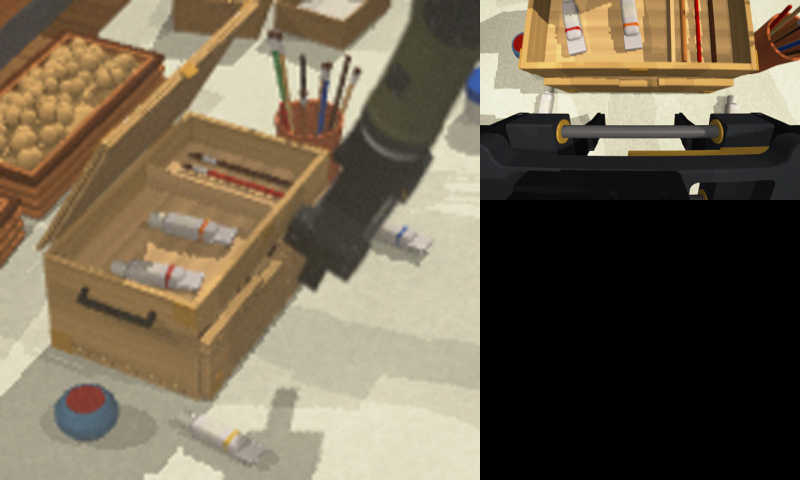

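The side view shows the drawer front flush against the chest (lower-left corner at (205,395)), and both tubes and the pot look undisturbed. Next I'll straighten the tool and go up over the lid.

step_arm(
  commands=[
    {"travel": [0.0175, 0, -0.012], "turn": [0, -4, 0]},
    {"travel": [0.035, 0, -0.023], "turn": [0, -8, 0]},
    {"travel": [0.0525, 0, -0.033], "turn": [0, -12, 0]},
    {"travel": [0.07, 0, -0.043], "turn": [0, -16, 0]},
    {"travel": [0.0875, 0, -0.053], "turn": [0, -20, 0]},
  ],
)

```text
time: 6.15
position: [0.5008, -0.0043, 0.204]
tool_rot: [3.139, -0.109, 0.01]
ft_force: [0.7, 0.1, 0.7]
grip_width: 1.002
grip_force: 0.0
```

```bash
python3 -c "
from h import *
go(W(-.055,0,.36),0)"
```

```text
t 6.15 pos [ 0.5008 -0.0043  0.204 ] q [ 0.0789  0.0254 -0.126   1.8595  0.0046  1.2506 -1.6889] F [0.6571 0.0864 0.6762]
chest frame [-0.0964  0.0002  0.204 ] tip [-0.0963  0.0001  0.19  ]
travel [ 0.0424  0.0001 -0.1558] turn [ 0.0246 -0.3624 -0.094 ]
```

step_arm(
  commands=[
    {"travel": [0.02, 0, -0.03], "turn": [0, 0, 0]},
    {"travel": [0.03, 0, -0.06], "turn": [0, 0, 0]},
    {"travel": [0.035, 0, -0.095], "turn": [0, 0, 0]},
    {"travel": [0.04, 0, -0.13], "turn": [0, 0, 0]},
    {"travel": [0.042, 0, -0.165], "turn": [0, 0, 0]},
  ],
)

```text
time: 6.65
position: [0.5412, -0.007, 0.3695]
tool_rot: [3.139, -0.109, 0.013]
ft_force: [1.0, -0.3, -0.4]
grip_width: 1.004
grip_force: 0.0
```

```bash
python3 -c "
from h import *
go(W(.10,0,.37),0)"
```

```text
t 6.65 pos [ 0.5412 -0.007   0.3695] q [ 0.0741  0.0565 -0.1169  1.4997  0.0079  1.5776 -1.6829] F [ 1.0288 -0.2933 -0.4215]
chest frame [-0.056   0.0002  0.3695] tip [-0.0559  0.0002  0.3555]
travel [ 0.156  -0.      0.0008] turn [ 0.0212 -0.4772 -0.0932]
```

step_arm(
  commands=[
    {"travel": [0.03, 0, 0], "turn": [0, 0, 0]},
    {"travel": [0.07, 0, 0], "turn": [0, 0, 0]},
    {"travel": [0.11, 0, 0], "turn": [0, 0, 0]},
    {"travel": [0.14, 0, 0], "turn": [0, 0, 0]},
    {"travel": [0.15, 0, 0], "turn": [0, 0, 0]},
  ],
)

```text
time: 7.15
position: [0.6928, -0.0178, 0.3672]
tool_rot: [3.139, -0.11, 0.01]
ft_force: [-0.3, -0.6, -0.3]
grip_width: 0.998
grip_force: 0.0
```

```bash
python3 -c "
from h import *
go(W(.06,0,.28),0)
b=ctrl.get_image('wrist');a=ctrl.get_image('top');a=cv2.resize(a[140:260,245:405],(0,0),fx=4,fy=4,interpolation=cv2.INTER_CUBIC)
cv2.imwrite('pics/w3.png',b[:,:,::-1])"
```

```text
t 7.15 pos [ 0.6928 -0.0178  0.3672] q [ 0.0536  0.3951 -0.1008  1.0973  0.0398  1.6445 -1.677 ] F [-0.3116 -0.5553 -0.3364]
chest frame [ 0.096  -0.0003  0.3672] tip [ 0.0961 -0.0003  0.3532]
travel [-0.0366 -0.0002  0.087 ] turn [ 0.014  -0.3711 -0.1097]
```

View pics/w3.png

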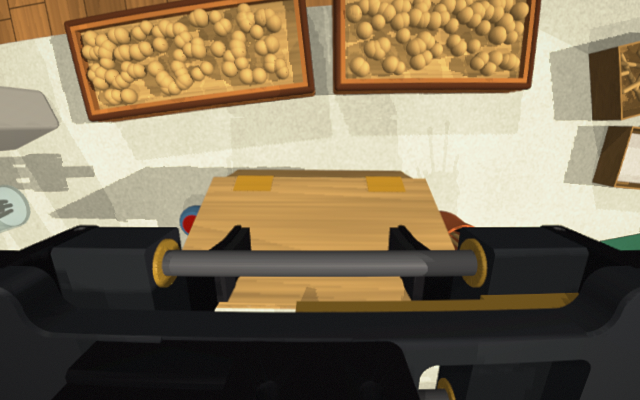

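The wrist view shows the lid's outer face below, hinge line at row ~180 (columns 210-425), with the fingers centred over it. I'll plan an arc that keeps the fingertips at a fixed point on the lid.

```bash
python3 -c "
from h import *
def P(t): c,s=np.cos(t),np.sin(t);return np.array([.09-.165*c+.01*s+.0095,.125+.165*s+.01*c+.014])
ts=np.arange(1.08,-.001,-.045)
for k in range(0,25,5):
  p0=P(ts[k]);print('theta',ts[k].round(3),'TCP',p0)
  for j in range(1,6):
    if k+j<len(ts):d=P(ts[k+j])-p0;print('   %.4f 0 %.4f'%(d[0],-d[1]))
"
```

```text
theta 1.08 TCP [0.0306 0.2892]
   -0.0067 0 0.0033
   -0.0132 0 0.0068
   -0.0196 0 0.0106
   -0.0258 0 0.0148
   -0.0318 0 0.0192
theta 0.855 TCP [-0.0012  0.2701]
   -0.0058 0 0.0047
   -0.0114 0 0.0096
   -0.0167 0 0.0147
   -0.0218 0 0.0202
   -0.0267 0 0.0258
theta 0.63 TCP [-0.0279  0.2443]
   -0.0046 0 0.0058
   -0.0089 0 0.0119
   -0.0130 0 0.0181
   -0.0168 0 0.0245
   -0.0203 0 0.0311
theta 0.405 TCP [-0.0482  0.2132]
   -0.0032 0 0.0067
   -0.0061 0 0.0136
   -0.0086 0 0.0206
   -0.0109 0 0.0276
   -0.0128 0 0.0348
theta 0.18 TCP [-0.061   0.1784]
   -0.0016 0 0.0073
   -0.0029 0 0.0146
   -0.0038 0 0.0220
   -0.0045 0 0.0294
```

step_arm(
  commands=[
    {"travel": [-0.005, 0, 0.015], "turn": [0, 0, 0]},
    {"travel": [-0.01, 0, 0.035], "turn": [0, 0, 0]},
    {"travel": [-0.02, 0, 0.06], "turn": [0, 0, 0]},
    {"travel": [-0.033, 0, 0.07], "turn": [0, 0, 0]},
    {"travel": [-0.045, 0, 0.075], "turn": [0, 0, 0]},
  ],
)

```text
time: 7.75
position: [0.6442, -0.0144, 0.2928]
tool_rot: [3.139, -0.109, 0.009]
ft_force: [-0.8, 0.1, 0.4]
grip_width: 0.999
grip_force: 0.0
```

step_arm(
  commands=[
    {"travel": [-0.005, 0, 0.001], "turn": [0, 0, 0]},
    {"travel": [-0.009, 0, 0.002], "turn": [0, 0, 0]},
    {"travel": [-0.013, 0, 0.003], "turn": [0, 0, 0]},
    {"travel": [-0.017, 0, 0.004], "turn": [0, 0, 0]},
    {"travel": [-0.021, 0, 0.006], "turn": [0, 0, 0]},
  ],
)

```text
time: 8.25
position: [0.6255, -0.0131, 0.2883]
tool_rot: [3.139, -0.11, 0.013]
ft_force: [0.3, -0.6, -0.3]
grip_width: 0.998
grip_force: 0.0
```

step_arm(
  commands=[
    {"travel": [-0.006, 0, 0.003], "turn": [0, 0, 0]},
    {"travel": [-0.0125, 0, 0.0065], "turn": [0, 0, 0]},
    {"travel": [-0.019, 0, 0.01], "turn": [0, 0, 0]},
    {"travel": [-0.025, 0, 0.014], "turn": [0, 0, 0]},
    {"travel": [-0.028, 0, 0.017], "turn": [0, 0, 0]},
  ],
)

```text
time: 8.75
position: [0.5968, -0.011, 0.2705]
tool_rot: [3.139, -0.11, 0.01]
ft_force: [-0.1, -0.1, 1.7]
grip_width: 1.004
grip_force: 0.8
```

```bash
python3 -c "
from h import *
go(W(-.0012,0,.2701),0)"
```

```text
t 8.75 pos [ 0.5968 -0.011   0.2705] q [ 0.0736  0.1928 -0.1166  1.5422  0.0241  1.4014 -1.6855] F [-0.0813 -0.0534  1.6524]
chest frame [-0.0002 -0.      0.2705] tip [-0.0001 -0.      0.2565]
travel [-0.001  -0.      0.0004] turn [ 0.0451 -0.3768 -0.1144]
```

step_arm(
  commands=[
    {"travel": [-0.0065, 0, 0.005], "turn": [0, 0, 0]},
    {"travel": [-0.012, 0, 0.01], "turn": [0, 0, 0]},
    {"travel": [-0.0175, 0, 0.015], "turn": [0, 0, 0]},
    {"travel": [-0.0225, 0, 0.0205], "turn": [0, 0, 0]},
    {"travel": [-0.0275, 0, 0.026], "turn": [0, 0, 0]},
  ],
)

```text
time: 9.25
position: [0.5698, -0.0091, 0.2441]
tool_rot: [3.139, -0.11, 0.011]
ft_force: [0.8, 0.3, 0.9]
grip_width: 1.002
grip_force: 0.7
```

step_arm(
  commands=[
    {"travel": [-0.0046, 0, 0.0058], "turn": [0, 0, 0]},
    {"travel": [-0.0089, 0, 0.0119], "turn": [0, 0, 0]},
    {"travel": [-0.013, 0, 0.0181], "turn": [0, 0, 0]},
    {"travel": [-0.0168, 0, 0.0245], "turn": [0, 0, 0]},
    {"travel": [-0.0203, 0, 0.0311], "turn": [0, 0, 0]},
  ],
)

```text
time: 9.75
position: [0.5499, -0.0079, 0.2128]
tool_rot: [3.139, -0.11, 0.011]
ft_force: [0.5, 1.1, 2.5]
grip_width: 1.002
grip_force: 0.6
```

```bash
python3 -c "
from h import *
go(W(-.0482,0,.2132),0)
a=ctrl.get_image('side');b=ctrl.get_image('top')
a=cv2.resize(a[110:270,255:415],(0,0),fx=2.5,fy=2.5,interpolation=cv2.INTER_CUBIC)
b=cv2.resize(b[140:260,245:405],(0,0),fx=2.5,fy=2.5,interpolation=cv2.INTER_CUBIC)
o=np.zeros((400,800,3),np.uint8);o[:,:400]=a;o[:300,400:]=b;cv2.imwrite('pics/s4.png',o[:,:,::-1])"
```

```text
t 9.75 pos [ 0.5499 -0.0079  0.2128] q [ 0.0789  0.1225 -0.1233  1.7381  0.0175  1.2751 -1.6894] F [0.4604 1.0728 2.5192]
chest frame [-0.0472 -0.0001  0.2128] tip [-0.0471 -0.0001  0.1988]
travel [-0.001  -0.0001 -0.0004] turn [ 0.0519 -0.3962 -0.1218]
```

View pics/s4.png

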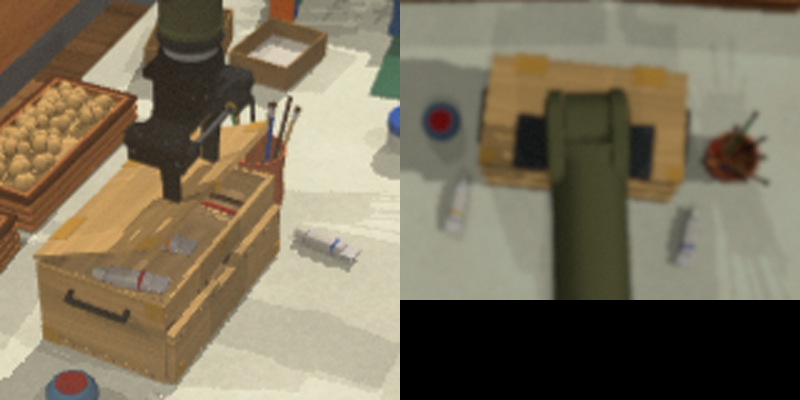

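The view shows the lid partly down at about θ 0.4, with the fingertips on its outer face near (175,190), inside the free edge. I'll continue down and slow towards the end.

step_arm(
  commands=[
    {"travel": [-0.0032, 0, 0.0067], "turn": [0, 0, 0]},
    {"travel": [-0.0061, 0, 0.0136], "turn": [0, 0, 0]},
    {"travel": [-0.0086, 0, 0.0206], "turn": [0, 0, 0]},
    {"travel": [-0.0109, 0, 0.0276], "turn": [0, 0, 0]},
    {"travel": [-0.0128, 0, 0.034], "turn": [0, 0, 0]},
  ],
)

```text
time: 10.35
position: [0.5377, -0.0072, 0.1786]
tool_rot: [3.138, -0.11, 0.011]
ft_force: [0.0, -0.4, 1.2]
grip_width: 0.999
grip_force: 0.5
```

step_arm(
  commands=[
    {"travel": [-0.001, 0, 0.005], "turn": [0, 0, 0]},
    {"travel": [-0.002, 0, 0.01], "turn": [0, 0, 0]},
    {"travel": [-0.003, 0, 0.0145], "turn": [0, 0, 0]},
    {"travel": [-0.0035, 0, 0.0185], "turn": [0, 0, 0]},
    {"travel": [-0.004, 0, 0.022], "turn": [0, 0, 0]},
  ],
)

```text
time: 10.85
position: [0.5339, -0.0068, 0.1569]
tool_rot: [3.138, -0.11, 0.011]
ft_force: [0.9, -0.3, 0.2]
grip_width: 1.002
grip_force: 0.5
```

```bash
python3 -c "
from h import *
go(W(-.0655,0,.149),0)"
```

```text
t 10.85 pos [ 0.5339 -0.0068  0.1569] q [ 0.0791  0.1311 -0.1262  1.8444  0.0198  1.1604 -1.6947] F [ 0.9408 -0.2998  0.1875]
chest frame [-0.0633 -0.0001  0.1569] tip [-0.0632 -0.0001  0.1429]
travel [-0.0023 -0.0001  0.0079] turn [ 0.054  -0.4007 -0.1203]
```

step_arm(
  commands=[
    {"travel": [0, 0, 0.002], "turn": [0, 0, 0]},
    {"travel": [0, 0, 0.004], "turn": [0, 0, 0]},
    {"travel": [0, 0, 0.0055], "turn": [0, 0, 0]},
    {"travel": [0, 0, 0.0065], "turn": [0, 0, 0]},
  ],
)

```text
time: 11.25
position: [0.5339, -0.0067, 0.1506]
tool_rot: [3.139, -0.11, 0.011]
ft_force: [-0.6, 0.0, 1.2]
grip_width: 0.995
grip_force: 0.6
```

step_arm(
  commands=[
    {"travel": [0, 0, 0.0006], "turn": [0, 0, 0]},
    {"travel": [0, 0, 0.0012], "turn": [0, 0, 0]},
  ],
)

```text
time: 11.45
position: [0.534, -0.0067, 0.1496]
tool_rot: [3.139, -0.11, 0.011]
ft_force: [0.3, -0.1, 1.1]
grip_width: 1.002
grip_force: 0.6
```

step_arm(
  commands=[
    {"travel": [0, 0, 0.0005], "turn": [0, 0, 0]},
    {"travel": [0, 0, 0.001], "turn": [0, 0, 0]},
  ],
)

```text
time: 11.65
position: [0.534, -0.0067, 0.1494]
tool_rot: [3.139, -0.11, 0.011]
ft_force: [-4.3, 0.2, 8.5]
grip_width: 1.001
grip_force: 4.1
```

step_arm(
  commands=[
    {"travel": [0, 0, 0.0005], "turn": [0, 0, 0]},
    {"travel": [0, 0, 0.0005], "turn": [0, 0, 0]},
  ],
)

```text
time: 11.85
position: [0.534, -0.0067, 0.1494]
tool_rot: [3.139, -0.11, 0.012]
ft_force: [-3.6, -0.9, 8.0]
grip_width: 1.002
grip_force: 4.2
```

step_arm(
  commands=[
    {"travel": [0, 0, -0.004], "turn": [0, 0, 0]},
    {"travel": [0, 0, -0.012], "turn": [0, 0, 0]},
    {"travel": [0, 0, -0.035], "turn": [0, 0, 0]},
    {"travel": [0, 0, -0.07], "turn": [0, 0, 0]},
    {"travel": [0, 0, -0.11], "turn": [0, 0, 0]},
  ],
)

```text
time: 12.35
position: [0.5326, -0.0067, 0.2585]
tool_rot: [3.139, -0.11, 0.008]
ft_force: [0.1, -0.7, 0.2]
grip_width: 1.003
grip_force: 0.0
```

step_arm(
  commands=[
    {"travel": [0, 0.045, 0], "turn": [0, 0, 0]},
    {"travel": [0, 0.09, 0], "turn": [0, 0, 0]},
    {"travel": [0, 0.135, -0.005], "turn": [0, 0, 0]},
    {"travel": [0, 0.18, -0.01], "turn": [0, 0, 0]},
    {"travel": [-0.03, 0.215, -0.01], "turn": [0, 0, 0]},
  ],
)

```text
time: 12.85
position: [0.4897, -0.222, 0.2685]
tool_rot: [3.137, -0.111, 0.015]
ft_force: [1.0, -0.1, 0.3]
grip_width: 0.999
grip_force: 0.0
```

```bash
python3 -c "
from h import *
go(W(-.0655,0,.149),0)
a=ctrl.get_image('side');b=ctrl.get_image('top')
a=cv2.resize(a[130:290,255:415],(0,0),fx=3,fy=3,interpolation=cv2.INTER_CUBIC)
b=cv2.resize(b[140:260,245:405],(0,0),fx=2,fy=2,interpolation=cv2.INTER_CUBIC)
o=np.zeros((480,800,3),np.uint8);o[:,:480]=a;o[:240,480:]=b;cv2.imwrite('pics/s5.png',o[:,:,::-1])"
```

```text
t 12.85 pos [ 0.4897 -0.222   0.2685] q [ 0.3116  0.06    0.0682  1.6938 -0.005   1.3781 -1.261 ] F [ 0.9576 -0.084   0.2994]
chest frame [-0.0927 -0.2178  0.2685] tip [-0.0926 -0.2178  0.2545]
travel [ 0.0255 -0.2181  0.1193] turn [ 0.1285 -0.5494 -0.1567]
```

View pics/s5.png

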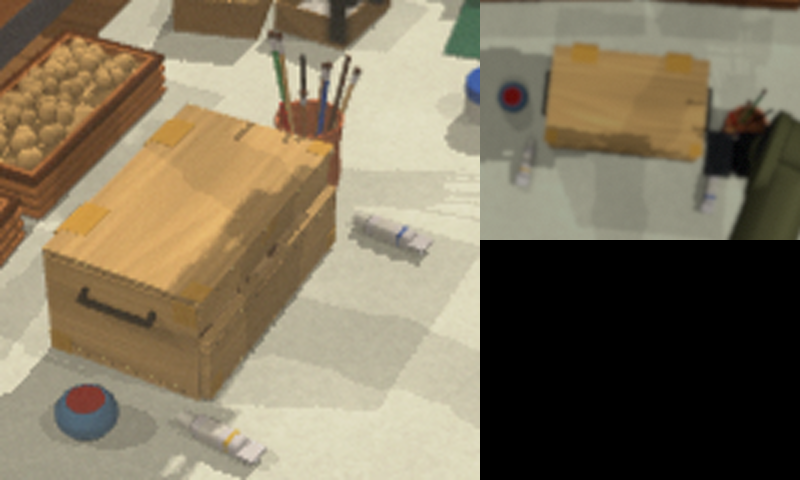

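The lid lies flat on the rim and the drawer front is flush. The tubes, pot and mug look unmoved, and the robot is touching nothing, so I'm handing in.

```bash
python3 -c "
from bench import ctrl
print(ctrl.close_job())"
```

```text
the job is handed in; nothing more can be done
None
```

The drawer was pushed home gently and then the lid shut, in 12.9 s; the final pictures show both closed and the tubes, pot and mug in place. The dolls were not visible after the drawer shut. Joint 2 read −0.302 against its −0.3 limit as I backed away from the drawer, and no verdict was returned at hand-in.

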